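# Close up a loaded sample transport box

## Task

The tubes in the insulated blue box are ready to travel: first fold the upright clear flap with the orange frame all the way down over the tubes, then swing the white hinged lid shut over it and press it down until the black clip on the front snaps over its edge and the lid stays fully closed. Only push with the fingertips or the outside of the fingers: grip and lift nothing, push firmly but not hard, leave the box where it stands and do not disturb the things around it.

Things in the scene. Friction and masses are not known exactly. Their poses are not given: they have to be found in the camera images.
- cool_box: Loose insulated box, blue with a white rim, 200 (its x) by 165 (its y) by 110 mm to the rim, walls 18 mm, 2.5 kg on rubber feet. Origin: centre of its underside, z up. The lid is hinged on its +y side; flap and black clip are on its -y side (the front). A yellow tube rack stands inside between pale blue cold packs, tops 70 mm above the origin.
- lid (a joint): Lid angle, rad: 0 fully shut, 1.57 upright, 1.9 open stop, leaning away from the box. White, 200 mm along the box's x, 22 mm thick, 0.35 kg. Stiff hinge (0.42 N m friction): it stays where it is left. At about 0.06 its ledge meets the clip's nose; 5 to 8 N pressed down on it 115 to 140 mm from the hinge clicks it home to 0; short of that it stays ajar.
- lid_hinge (a point): Middle of the lid's hinge axis, which lies along the box's x at box y +84.5 mm, z 110 mm. Shut, the lid reaches from here towards the box's -y and its outer face is 22 mm above this axis (box z 132 mm); standing open, that outer face looks to the box's +y side.
- lid_edge (a point): Middle of the lid's free edge, on its outer face, 165 mm from the hinge.
- flap (a joint): Angle of the hold-down flap, rad: 0 flat over the tubes, 1.57 upright, 1.72 its stop, leaning a little out over the front rim. Clear pane in an orange frame, 142 mm along the box's x, 6 mm thick, 0.08 kg; flat, its upper face is at box z 78 mm. Its hinge (0.06 N m friction) leaves it where it is put. While it stands, the lid cannot close.
- flap_hinge (a point): Middle of the flap's hinge axis, which lies along the box's x at box y -58 mm, z 75.5 mm: inside the front wall, 34 mm below the rim. The flap folds from upright towards the box's +y.
- flap_edge (a point): Middle of the flap's free edge (end of the orange finger tab), 115 mm from its hinge.
- clip (a joint): Angle of the black spring clip, rad: 0 at rest, grows as its nose is pushed outwards (about 0.06 as the lid passes), back to 0 once snapped over the lid's ledge. It stands at the middle of the front, 40 mm wide, box y -84 to -104 mm, top at z 135 mm: the lid does the work, keep the fingers off it.
- tube: Bystander: clear 15 ml tube with a blue cap lying beside the box at its near (-x) end, 20 by 119 by 20 mm, loose. Origin: centre of its underside.
- dropper: Bystander: white dropper bottle, 44 mm across, 108 mm high, standing beyond the box's far (+x) end, loose. Origin: centre of its underside.
- pot: Bystander: white pot with a blue lid, 68 mm across, 62 mm high, standing beyond the box's far (+x) end, loose. Origin: centre of its underside.
- carton: Bystander: flat yellow and green carton, 62 by 125 by 22 mm, lying on the worktop behind the box's hinge side, loose. Origin: centre of its underside.

How it is judged:
On the way, in this order (a step that is already met when the one before it is completed fails the run):
1. the flap lies folded flat over the tubes while the lid is still open (value of joint flap below 0.1 rad and value of joint lid above 1 rad), for 0.2 s.
2. the lid is fully shut with the clip snapped over its edge (value of joint lid below 0.025 rad and value of joint clip below 0.03 rad), for 0.2 s.
At the end, for the whole second after the job is handed in: The flap lies flat (within 0.10 rad), the lid is fully shut (within 0.025 rad) with the clip sprung back over its edge (within 0.03 rad), the box stands upright, at rest and within 30 mm of where it was, and every bystander is within 40 mm of where it was (all of step 2 and value of joint flap below 0.1 rad and distance of cool_box from where it was at the start of the episode below 0.03 m and angle between cool_box's own z axis and vertical below 0.05 rad and linear speed of cool_box below 0.01 m/s and distance of each of tube, dropper, pot, carton from where it was at the start of the episode below 0.04 m); the robot touches nothing.
It fails at once if the lid is brought down while the flap still stands (value of joint lid below 1 rad and value of joint flap above 0.4 rad).
It fails at once if the box is lifted, tipped or shoved away (height (world z) of cool_box above 0.015 m or angle between cool_box's own z axis and vertical above 0.12 rad or distance of cool_box from where it was at the start of the episode above 0.05 m).
It fails at once if the box, its lid or its flap is gripped or pushed hard (over 70 N) (contact force between the fingers and cool_box above 70 N).
It fails at once if a thing standing around is picked up, knocked over or pushed away (height (world z) of any of tube, dropper, pot, carton above 0.02 m or angle between any of dropper, pot's own z axis and vertical above 0.5 rad or distance of any of tube, dropper, pot, carton from where it was at the start of the episode above 0.05 m).
It also fails if it takes over 51 s, if anything falls off the work surface, if the arm or the gripper's body presses on something with over 40 N, if the wrist force passes 120 N, or if a joint passes its speed limit or range.

## Robot

A 6-joint arm with a two-finger parallel gripper is mounted at the origin on a cart in front of the work surface, level with it; the furniture and walls round the work are solid. World frame = base frame: x ahead of the robot, y to its left, z up, the work surface at z = 0. Lengths are in m, angles in rad, forces in N, time in s.
With the tool pointing down it reaches from about 0.3 to 0.75 m from the base axis. Payload 8.5 kg.
Tool frame: the origin (TCP) lies between the finger pads; the fingertips stand 25 mm ahead of it and the grasp point (between the pads) lies 6 mm ahead of it (robot.tip_extent is the distance from the TCP to the fingertips, in m); z points along the fingers, y is the line along which they close (so a half turn about z gives the same grasp; the last joint's range is limited). The gripper opens to 88 mm and grips with 3 to 60 N. Pads are 18 mm wide; open, the fingers measure 123 mm over their backs; the gripper's body (75 mm by 187 mm) begins 45 mm behind the grasp point.
Start: joints at [-1.426, 0.381, 1.297, -0, 1.464, -0.215], TCP at [0.194, -0.515, 0.264] pointing down, gripper open.
Joint ranges: [-3.11, 3.11], [-0.89, 2.33], [0.22, 2.48], [-1.42, 4.56], [0.17, 2.85], [-2.88, 2.88]. Speed limits (rad/s): [2.39, 2.39, 3.14, 3.14, 3.14, 3.14].

## Interface

Orientations are given as a 3x3 rotation matrix whose columns are the frame's x, y, z axes.
In Python, from plant import robot gives the robot as it stands.
- The arm moves only by the shell command python3 -m creep 'ROWS' [FORCE]. ROWS is a JSON object whose one key "increments" holds a list of rows, each an object with "xyz": the shift along the world's x, y, z in m, a list of three; "twist": the turn, a rotation vector about the world's x, y, z in rad, a list of three; "hand": the opening, from -1 (shut) to 1 (fully open). In form: {"increments": [{"xyz": [x, y, z], "twist": [ax, ay, az], "hand": hand}, ...]}. A call has 1 to 12 rows; each row is the pose to reach, as a shift and turn from the pose commanded when the call began; what a row does not reach only later rows make up. A row lasts 1/8 s, in which the tool goes at most 62.5 mm and 10.7 degrees, less where a joint would pass 70% of its speed; a pose out of reach is approached as far as the arm can. A call with a gripper value outside its range is refused whole. The fingers move at their own pace and stop on an object; FORCE is the grip in N (left out, the last holds). Time passes only in rows, so rows that repeat a pose let the fingers close. It gives the time, the measured TCP pose, the force, the opening and the grip force at its end, in the units of the state.
- robot.get_state(): the state, without advancing time (a new reading comes with each control period).
- robot.capture(name): name is "scene" or "side" or "wrist"; returns a dict with "pixels" (384x512x3 uint8, blue, green, red), "camera_matrix" (3x3 intrinsics, pixels), "origin" and "rotation" of the camera in the world. Camera axes: x right, y up, looking along -z (the intrinsics and any distortion apply to the point x, -y, -z); pixel columns grow to the right and rows downward; lengths in m; the calibration is good to about 2 mm. The wrist camera is an equidistant fisheye: a pixel r from the principal point sees the ray r / f radians off the axis. A picture is of the moment at which its call begins. There is no depth.
- robot.close_job(): hands the job in; it is judged then, once.
Trained networks look in a picture, given as the dict that the camera call returned (one of the last four; its "shot" number tells which), for a name from the list of things; names that differ only in an ending like _2 or _b are one class to them, and where a whole thing is asked for, a point or a joint stands for the part that bears it (a point fixed in the world has none). Each returns a list of dicts, best first, with "score" (0 to 1); they miss things now and then, are a little off and sometimes report something else, mostly with a low value. They report only what shows in the picture. A call takes as long as a camera call.
- robot.outline_of(picture, thing): "pixels" (384x512 bool, what is visible of it) and "box" ([left, top, width, height] in pixels, round what is visible of it).
The state is a dict: "clock": time; "q": joint angles; "dq": joint speeds; "tau": joint torques, N m; "ee_pos": TCP position; "orientation": TCP orientation; "contact_force": force on the tool from outside, world axes, zero at the start; "moment": the same for the moment, N m; "grip_width": opening from 0.0 (shut) to 1.0 (fully open); "finger_force": force on a finger pad.
Only numpy, scipy, OpenCV 4.12 (cv2) and the standard library are available. Lean on these libraries where they do the work, as an engineer would, in place of code of your own. Each camera call takes 0.05 s, during which the arm holds its last target. There are 200 camera calls.

## Working session

There is one attempt and no reset: what is moved stays moved. The work goes in short steps, Python scripts to look and compute and a shell command to move; the robot and the scene stay as the last step left them, time stands still between calls to the robot, and variables do not carry over. Pictures are saved under pics/ and viewed, at most 10 in all, crops included, and the job is handed in when it is done.

```bash
mkdir -p pics; python3 - <<'E'
from plant import robot
import cv2,numpy as np
s=robot.get_state();print(s['clock'],s['ee_pos'],s['orientation'])
for n in("scene","side"):
    p=robot.capture(n);cv2.imwrite(f"pics/{n}0.png",p["pixels"])
    print(n,p["camera_matrix"].tolist(),p["origin"],p["rotation"].tolist(),[k for k in p])
    for t in("cool_box","lid","flap","clip","tube","dropper","pot","carton"):
        o=robot.outline_of(p,t)
        print(t,[(round(d["score"],2),d["box"]) for d in o[:2]])
E
```

```text
0.0 [ 0.19361047 -0.51453507  0.26315451] [[ 9.35974255e-01  3.52068407e-01 -1.78807979e-04]
 [ 3.52068300e-01 -9.35973258e-01  1.40475804e-03]
 [ 3.27211437e-04 -1.37776998e-03 -9.99998997e-01]]
scene [[452.4238252185793, 0.0, 245.36388663847964], [0.0, 452.4238252185793, 194.2374060598824], [0.0, 0.0, 1.0]] [-0.1687534   0.2199323   0.84901535] [[-0.18368041902122736, 0.7003821922372458, -0.6897291413773495], [-0.9829850681331338, -0.12989966502632377, 0.12987083141855596], [0.0013636331927903804, 0.7018481757638175, 0.712325261858315]] ['pixels', 'camera_matrix', 'origin', 'rotation', 'shot']
cool_box [(0.88, [167.7, 136.7, 129.4, 137.8]), (0.67, [168.3, 137.2, 56.4, 112.5])]
lid [(0.82, [169.1, 138.9, 57.3, 110.5])]
flap [(0.77, [257.8, 154.6, 28.8, 67.3])]
clip [(0.61, [282.8, 183.4, 8.9, 25.2])]
tube [(0.8, [234.0, 266.8, 45.9, 22.6])]
dropper [(0.75, [235.3, 159.2, 14.2, 15.9]), (0.15, [166.6, 138.7, 61.0, 111.9])]
pot []
carton [(0.72, [144.9, 237.8, 61.8, 39.6])]
side [[405.8512970466415, 0.0, 254.46429072878556], [0.0, 405.8512970466415, 194.86840839676967], [0.0, 0.0, 1.0]] [ 0.57311223 -0.36742311  0.80374979] [[0.9979074591951472, -0.047571159517794254, 0.04379141085668165], [0.06390898861344319, 0.82849645759505, -0.5563355650386379], [-0.009815500857974897, 0.5579700749454098, 0.8298030196428072]] ['pixels', 'camera_matrix', 'origin', 'rotation', 'shot']
cool_box [(0.84, [180.3, 87.9, 120.0, 174.4]), (0.27, [180.4, 92.9, 103.7, 79.5])]
lid [(0.9, [178.4, 90.6, 106.2, 84.2])]
flap [(0.65, [208.6, 194.8, 75.3, 35.8]), (0.61, [221.4, 165.1, 22.8, 5.3])]
clip [(0.88, [239.1, 229.7, 24.8, 19.4])]
tube [(0.87, [182.1, 194.6, 12.6, 52.8]), (0.21, [181.1, 91.0, 107.5, 81.7])]
dropper [(0.98, [311.1, 211.9, 24.1, 33.7])]
pot [(0.75, [300.2, 171.4, 25.7, 36.1])]
carton [(0.39, [221.8, 164.3, 22.1, 6.0])]
```

```bash
python3 - <<'E'
import cv2
a=cv2.imread("pics/scene0.png")[110:310,110:370];b=cv2.imread("pics/side0.png")[70:290,150:370]
cv2.imwrite("pics/c1.png",cv2.resize(a,None,fx=3,fy=3,interpolation=cv2.INTER_CUBIC)[:600,:780])
cv2.imwrite("pics/c2.png",cv2.resize(b,None,fx=2.7,fy=2.7,interpolation=cv2.INTER_CUBIC))
E
```

```text
(no output)
```

View pics/c1.png

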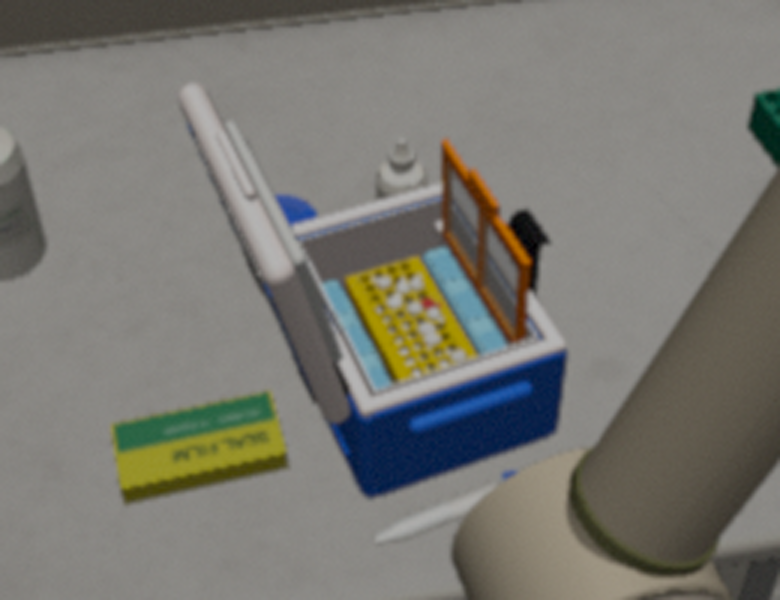

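View pics/c2.png

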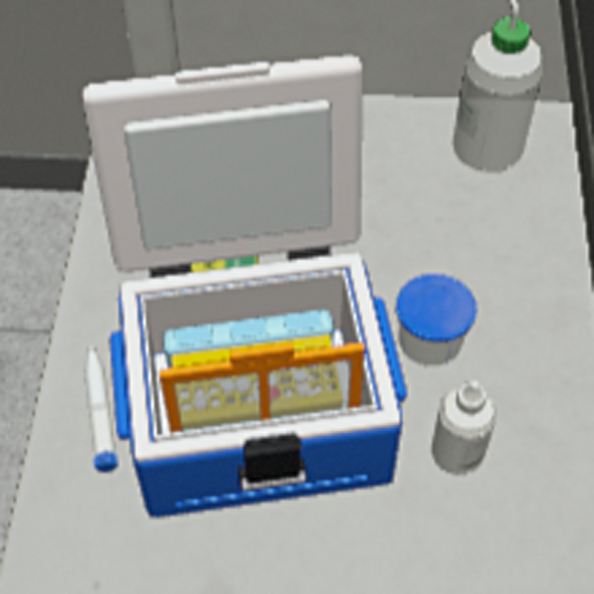

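```bash
cat >geo.py <<'E'
import numpy as np
def lid(x,s,n,a): return np.array([x,.0845-s*np.cos(a)+n*np.sin(a),.110+s*np.sin(a)+n*np.cos(a)])
def flap(x,s,n,a): return np.array([x,-.058+s*np.cos(a)-n*np.sin(a),.0755+s*np.sin(a)+n*np.cos(a)])
def world(p,pose):
    c,s=np.cos(pose[2]),np.sin(pose[2]); return np.array([pose[0]+c*p[0]-s*p[1],pose[1]+s*p[0]+c*p[1],p[2]])
def proj(P,cam):
    q=cam["R"].T@(P-cam["o"]); K=cam["K"]
    return np.array([K[0,0]*q[0]/-q[2]+K[0,2],K[1,1]*-q[1]/-q[2]+K[1,2]])
E
cat >fit.py <<'E'
from plant import robot
from geo import *
import pickle
from scipy.optimize import least_squares
C={}
for n in("scene","side"):
    p=robot.capture(n);C[n]=dict(K=np.array(p["camera_matrix"]),o=np.array(p["origin"]),R=np.array(p["rotation"]))
pickle.dump(C,open("cams.pkl","wb"))
S=lambda u,v:np.array([u/3+110,v/3+110]);D=lambda u,v:np.array([u/2.7+150,v/2.7+70])
B=lambda x,y,z:(lambda pr:np.array([x,y,z]))
L=lambda x,s,n:(lambda pr:lid(x,s,n,pr[3]))
F=lambda x,s,n:(lambda pr:flap(x,s,n,pr[4]))
h=.0825
O=[("side",B(-.1,-h,.11),D(135,450)),("side",B(.1,-h,.11),D(400,425)),("side",B(.1,h,.11),D(362,256)),("side",B(-.1,h,.11),D(122,288)),
("side",B(-.1,-h,.003),D(152,515)),("side",B(.1,-h,.003),D(387,488)),
("scene",B(-.1,-h,.11),S(565,350)),("scene",B(-.1,h,.11),S(365,410)),("scene",B(-.1,-h,.003),S(558,435)),("scene",B(-.1,h,.003),S(370,493)),
("side",L(-.1,.165,0),D(87,95)),("side",L(.1,.165,0),D(358,62)),("side",L(-.1,0,0),D(118,270)),("side",L(.1,0,0),D(360,245)),
("scene",L(.1,.165,.011),S(195,88)),("scene",L(-.1,.165,.0),S(290,268)),
("side",F(0,.115,.0),D(262,350)),("scene",F(0,.115,0),S(484,188)),
("scene",F(.071,.107,0),S(446,143)),("scene",F(-.071,.107,0),S(529,245)),("side",F(-.071,.107,0),D(163,372)),("side",F(.071,.107,0),D(362,347))]
r=lambda pr:np.concatenate([proj(world(f(pr),pr),C[c])-o for c,f,o in O])
s=least_squares(r,[.5,0,.1,1.7,1.6],loss="soft_l1")
print(s.x);print(r(s.x).reshape(-1,2).round(1).tolist())
for n,p in(("lid_edge",lid(0,.165,.022,s.x[3])),("flap_edge",flap(0,.115,0,s.x[4])),("clip",[0,-.104,.135])):print(n,world(p,s.x))
E
python3 fit.py
```

```text
[0.5156406  0.08718393 0.2099198  1.78879852 1.56412546]
[[-2.1, 4.1], [2.1, -0.4], [0.4, -3.3], [-2.5, -3.9], [-2.1, 3.3], [2.8, 0.5], [2.1, -2.0], [-2.8, 1.4], [0.3, -0.2], [-3.3, 3.4], [-2.6, -0.5], [2.6, 0.2], [-1.1, 2.0], [1.0, 0.1], [-5.0, -3.0], [0.1, -0.8], [-0.3, 0.6], [0.4, -1.7], [-0.3, -3.6], [-0.2, 3.7], [-2.4, -0.1], [1.1, -0.8]]
lid_edge [0.48612015 0.22573945 0.26633654]
flap_edge [0.52756686 0.03120747 0.19049744]
clip [ 0.53731227 -0.01453302  0.135     ]
```

```bash
cat >sil.py <<'E'
from plant import robot
from geo import *
import pickle,cv2
from scipy.optimize import minimize
C=pickle.load(open("cams.pkl","rb"));P={};M={}
for n in C:
    P[n]=robot.capture(n)
    M[n]={t:robot.outline_of(P[n],t)[0]["pixels"].astype(np.float32) for t in("cool_box","lid","flap")}
G=4
def hull(pts,cam,img):
    q=np.array([proj(p,cam) for p in pts],np.float32).reshape(-1,1,2)
    cv2.fillConvexPoly(img,np.round((cv2.convexHull(q)+.5)*G*16-8).astype(np.int32),1.0,shift=4)
box=lambda f,X,Y,Z:[f(x,y,z) for x in X for y in Y for z in Z]
def render(pr,n):
    B=lambda x,y,z:world(np.array([x,y,z]),pr)
    l=box(lambda x,s,m:world(lid(x,s,m,pr[3]),pr),(-.1,.1),(0,.165),(0,.022))
    f=box(lambda x,s,m:world(flap(x,s,m,pr[4]),pr),(-.071,.071),(0,.109),(-.003,.003))
    tab=box(lambda x,s,m:world(flap(x,s,m,pr[4]),pr),(-.018,.018),(0,.115),(-.003,.003))
    parts=[l,f,tab,box(B,(-.1,.1),(-.0825,.0825),(.005,.11)),box(B,(-.109,.109),(-.05,.05),(.065,.075)),box(B,(-.02,.02),(-.104,-.084),(.08,.135))]
    out=[]
    for g in((0,1,2,3,4,5),(0,)):
        im=np.zeros((384*G,512*G),np.float32)
        for k in g:hull(parts[k],C[n],im)
        out.append(cv2.resize(im,(512,384),interpolation=cv2.INTER_AREA))
    return out
bl=lambda a:cv2.GaussianBlur(a,(0,0),1.5)
def cost(pr):
    e=0
    for n in C:
        a,l=render(pr,n)
        e+=((bl(a)-bl(M[n]["cool_box"]))**2).sum()+((bl(l)-bl(M[n]["lid"]))**2).sum()
    return e
x0=np.array([.5156,.0872,.21,1.79,1.564])
s=minimize(cost,x0,method="Nelder-Mead",options=dict(initial_simplex=np.vstack([x0]+[x0+d for d in np.diag([.01,.01,.05,.08,.08])]),xatol=1e-4,fatol=.1))
print(cost(x0),s.fun,s.x)
ims=[]
for n,(u,v) in(("scene",(140,120)),("side",(160,80))):
    im=cv2.resize(P[n]["pixels"][v:v+190,u:u+190],(600//2*1+90,390),interpolation=cv2.INTER_CUBIC);k=390/190
    pr=s.x
    B=lambda x,y,z:world(np.array([x,y,z]),pr);W=lambda f,a,X,Y,Z:box(lambda x,s,m:world(f(x,s,m,a),pr),X,Y,Z)
    for pts,col in((box(B,(-.1,.1),(-.0825,.0825),(0,.11)),(0,255,0)),(W(lid,pr[3],(-.1,.1),(0,.165),(0,.022)),(0,0,255)),(W(flap,pr[4],(-.071,.071),(0,.115),(-.003,.003)),(255,0,255)),(box(B,(-.02,.02),(-.104,-.084),(.1,.135)),(0,255,255))):
        q=[tuple(int(t) for t in ((proj(p,C[n])+.5-[u,v])*k)) for p in pts]
        for i in range(8):
            for j in(1,2,4):
                if not i&j: cv2.line(im,q[i],q[i|j],col,1)
    ims.append(im)
cv2.imwrite("pics/ov1.png",np.hstack(ims))
E
python3 sil.py
```

```text
1252.6025 651.28857421875 [0.51526796 0.08894843 0.22600004 1.72502391 1.54759747]
```

View pics/ov1.png

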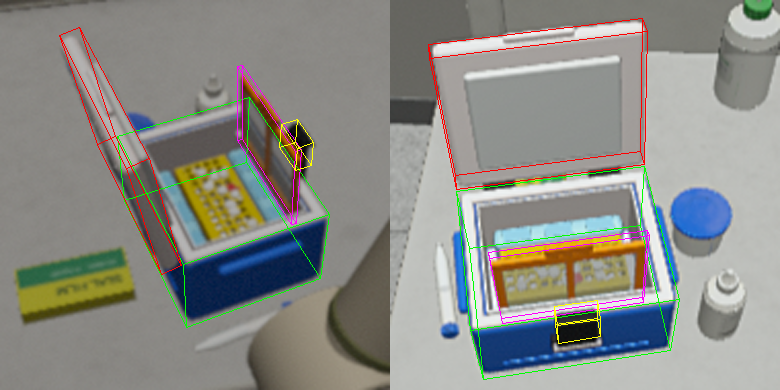

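The overlay fits well: the box wireframe lies on the rim, lid (top edge near (540,30) in the right half) and flap (top edge near (570,245)). Next I work out the waypoints.

```bash
cat >wp.py <<'E'
from geo import *
import pickle
from plant import robot
POSE=np.array([.5153,.0889,.226])
tcp=lambda x,y,tip:world(np.array([x,y,tip+.025]),POSE)
if __name__=="__main__":
    print(robot.get_state()["clock"],robot.tip_extent)
    c=pickle.load(open("cams.pkl","rb"))["scene"]
    d=c["R"]@np.array([(365-c["K"][0,2])/c["K"][0,0],-(142-c["K"][1,2])/c["K"][1,1],-1])
    for z in(0,.1,.3):print("green",z,(c["o"]+d*(z-c["o"][2])/d[2]).round(3))
    print("preflap",tcp(0,-.09,.16).round(4))
    w0=tcp(0,-.09,.16)
    for a in np.radians([90,75,60,45,30,15,5,0,]):
        p=flap(0,.085,.0025,a);t=tcp(0,p[1]-.009,p[2]);print("flap",round(a,2),p.round(3),t.round(4),(t-w0).round(3))
    print("prelid",tcp(0,.165,.24).round(4));w1=tcp(0,.165,.24)
    for a in np.radians([90,75,60,45,30,15,8,4,0]):
        s=.145-(.008*(1-a/1.57));p=lid(0,s,.022,a);t=tcp(0,p[1]+.009,p[2]);print("lid",round(a,2),p.round(3),t.round(4),(t-w1).round(3))
E
python3 wp.py
```

```text
1.4 0.025
green 0 [ 0.803 -0.325  0.   ]
green 0.1 [ 0.688 -0.261  0.1  ]
green 0.3 [ 0.46  -0.132  0.3  ]
preflap [0.5355 0.0012 0.185 ]
flap 1.57 [ 0.   -0.06  0.16] [0.5309 0.0212 0.1855] [-0.005  0.02   0.001]
flap 1.31 [ 0.    -0.038  0.158] [0.5259 0.0427 0.1833] [-0.01   0.042 -0.002]
flap 1.05 [ 0.    -0.018  0.15 ] [0.5213 0.0629 0.1754] [-0.014  0.062 -0.01 ]
flap 0.79 [0.    0.    0.137] [0.5172 0.0805 0.1624] [-0.018  0.079 -0.023]
flap 0.52 [0.    0.014 0.12 ] [0.5141 0.0941 0.1452] [-0.021  0.093 -0.04 ]
flap 0.26 [0.    0.023 0.1  ] [0.5121 0.103  0.1249] [-0.023  0.102 -0.06 ]
flap 0.09 [0.    0.026 0.085] [0.5114 0.1059 0.1104] [-0.024  0.105 -0.075]
flap 0.0 [0.    0.027 0.078] [0.5113 0.1064 0.103 ] [-0.024  0.105 -0.082]
prelid [0.4783 0.2497 0.265 ]
lid 1.57 [0.    0.106 0.255] [0.4894 0.2015 0.28  ] [ 0.011 -0.048  0.015]
lid 1.31 [0.    0.069 0.254] [0.4979 0.1645 0.2795] [ 0.02  -0.085  0.014]
lid 1.05 [0.    0.032 0.244] [0.506  0.1292 0.2693] [ 0.028 -0.12   0.004]
lid 0.79 [0.    0.    0.225] [0.5132 0.098  0.2503] [ 0.035 -0.152 -0.015]
lid 0.52 [ 0.    -0.025  0.199] [0.519  0.0729 0.2239] [ 0.041 -0.177 -0.041]
lid 0.26 [ 0.    -0.043  0.167] [0.523  0.0553 0.1921] [ 0.045 -0.194 -0.073]
lid 0.14 [ 0.    -0.049  0.151] [0.5242 0.0501 0.176 ] [ 0.046 -0.2   -0.089]
lid 0.07 [ 0.    -0.051  0.142] [0.5247 0.048  0.1665] [ 0.046 -0.202 -0.098]
lid 0.0 [ 0.    -0.052  0.132] [0.525  0.0465 0.157 ] [ 0.047 -0.203 -0.108]
```

```bash
python3 -m creep '{"increments":[{"xyz":[0.028,0.043,0.01],"twist":[0,0,0.12],"hand":-1},{"xyz":[0.057,0.086,0.02],"twist":[0,0,0.24],"hand":-1},{"xyz":[0.085,0.129,0.03],"twist":[0,0,0.36],"hand":-1},{"xyz":[0.114,0.172,0.03],"twist":[0,0,0.48],"hand":-1},{"xyz":[0.142,0.215,0.03],"twist":[0,0,0.6],"hand":-1},{"xyz":[0.171,0.258,0.03],"twist":[0,0,0.72],"hand":-1},{"xyz":[0.2,0.301,0.03],"twist":[0,0,0.84],"hand":-1},{"xyz":[0.228,0.344,0.03],"twist":[0,0,0.96],"hand":-1},{"xyz":[0.257,0.387,0.03],"twist":[0,0,1.08],"hand":-1},{"xyz":[0.285,0.43,0.03],"twist":[0,0,1.2],"hand":-1},{"xyz":[0.314,0.473,0.03],"twist":[0,0,1.32],"hand":-1},{"xyz":[0.342,0.516,0.03],"twist":[0,0,1.438],"hand":-1}]}'
```

```text
clock: 2.9
ee_pos: [0.5364, 0.0028, 0.2938]
orientation: [[-0.229, 0.973, 0.0], [0.973, 0.229, -0.0], [-0.0, 0.0, -1.0]]
contact_force: [0.1, -0.7, 1.1]
grip_width: 0.005
finger_force: 0.0
```

```bash
python3 -m creep '{"increments":[{"xyz":[0,-0.001,-0.05],"twist":[0,0,0],"hand":-1},{"xyz":[-0.001,-0.002,-0.09],"twist":[0,0,0],"hand":-1},{"xyz":[-0.001,-0.002,-0.108],"twist":[0,0,0],"hand":-1},{"xyz":[-0.001,-0.002,-0.108],"twist":[0,0,0],"hand":-1}]}'
python3 - <<'E'
from plant import robot
import cv2,numpy as np
a=robot.capture("scene")["pixels"][100:300,130:330];b=robot.capture("side")["pixels"][70:270,150:350]
cv2.imwrite("pics/p5.png",cv2.resize(np.hstack([a,b]),(800,400),interpolation=cv2.INTER_CUBIC))
E
```

```text
clock: 3.4
ee_pos: [0.5343, -0.0007, 0.1848]
orientation: [[-0.225, 0.974, -0.003], [0.974, 0.225, 0.001], [0.001, -0.002, -1.0]]
contact_force: [0.0, 0.2, 0.4]
grip_width: 0.005
finger_force: 0.0
```

View pics/p5.png

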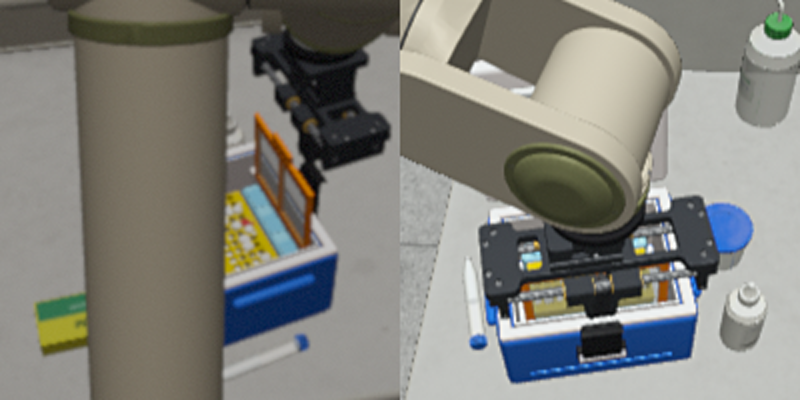

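The fingers stand in front of the flap (left image around (300,140)), clear of the clip. I fold it along the arc.

```bash
python3 -m creep '{"increments":[{"xyz":[-0.005,0.022,0.001],"twist":[0,0,0],"hand":-1},{"xyz":[-0.009,0.044,-0.001],"twist":[0,0,0],"hand":-1},{"xyz":[-0.013,0.064,-0.009],"twist":[0,0,0],"hand":-1},{"xyz":[-0.015,0.073,-0.016],"twist":[0,0,0],"hand":-1},{"xyz":[-0.017,0.081,-0.023],"twist":[0,0,0],"hand":-1},{"xyz":[-0.019,0.089,-0.031],"twist":[0,0,0],"hand":-1},{"xyz":[-0.02,0.095,-0.04],"twist":[0,0,0],"hand":-1},{"xyz":[-0.021,0.1,-0.05],"twist":[0,0,0],"hand":-1},{"xyz":[-0.022,0.104,-0.06],"twist":[0,0,0],"hand":-1},{"xyz":[-0.023,0.106,-0.07],"twist":[0,0,0],"hand":-1},{"xyz":[-0.023,0.107,-0.076],"twist":[0,0,0],"hand":-1},{"xyz":[-0.023,0.107,-0.078],"twist":[0,0,0],"hand":-1}]}'
```

```text
clock: 5.0
ee_pos: [0.5116, 0.1062, 0.1074]
orientation: [[-0.225, 0.974, -0.0], [0.974, 0.225, 0.0], [0.0, -0.0, -1.0]]
contact_force: [-0.2, 0.5, 0.9]
grip_width: 0.006
finger_force: 0.1
```

```bash
python3 -m creep '{"increments":[{"xyz":[0,0,-0.002],"twist":[0,0,0],"hand":-1},{"xyz":[0,0,-0.004],"twist":[0,0,0],"hand":-1},{"xyz":[0,0,-0.005],"twist":[0,0,0],"hand":-1},{"xyz":[0,0,-0.005],"twist":[0,0,0],"hand":-1}]}'
```

```text
clock: 5.5
ee_pos: [0.5118, 0.1062, 0.1033]
orientation: [[-0.225, 0.974, 0.001], [0.974, 0.225, -0.0], [-0.0, 0.001, -1.0]]
contact_force: [-2.3, -0.5, 5.4]
grip_width: 0.007
finger_force: 2.7
```

```bash
python3 -m creep '{"increments":[{"xyz":[0,-0.003,0.02],"twist":[0,0,0],"hand":-1},{"xyz":[0.005,-0.02,0.07],"twist":[0,0,0],"hand":-1},{"xyz":[0.007,-0.03,0.125],"twist":[0,0,0],"hand":-1},{"xyz":[0.007,-0.03,0.18],"twist":[0,0,0],"hand":-1},{"xyz":[0.007,-0.03,0.235],"twist":[0,0,0],"hand":-1},{"xyz":[0.007,-0.03,0.255],"twist":[0,0,0],"hand":-1},{"xyz":[0.007,-0.03,0.255],"twist":[0,0,0],"hand":-1}]}'
python3 - <<'E'
from plant import robot
import cv2,numpy as np
a=robot.capture("scene")["pixels"][100:300,130:330];b=robot.capture("side")["pixels"][70:270,150:350]
cv2.imwrite("pics/p6.png",cv2.resize(np.hstack([a,b]),(800,400),interpolation=cv2.INTER_CUBIC))
E
```

```text
clock: 6.38
ee_pos: [0.5188, 0.0762, 0.3588]
orientation: [[-0.225, 0.974, 0.003], [0.974, 0.225, -0.0], [-0.001, 0.003, -1.0]]
contact_force: [-0.7, 0.1, -0.5]
grip_width: 0.004
finger_force: 0.0
```

View pics/p6.png

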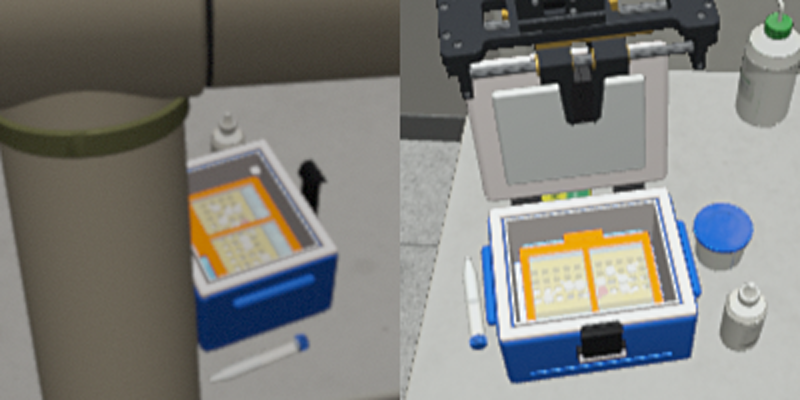

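The flap lies flat ((590,270) right half), and the lid and box have not moved. I go over the lid and down behind it.

```bash
python3 -m creep '{"increments":[{"xyz":[-0.01,0.045,0],"twist":[0,0,0],"hand":-1},{"xyz":[-0.021,0.09,0],"twist":[0,0,0],"hand":-1},{"xyz":[-0.031,0.135,0],"twist":[0,0,0],"hand":-1},{"xyz":[-0.042,0.18,0],"twist":[0,0,0],"hand":-1},{"xyz":[-0.042,0.18,0],"twist":[0,0,0],"hand":-1},{"xyz":[-0.042,0.18,-0.04],"twist":[0,0,0],"hand":-1},{"xyz":[-0.042,0.18,-0.08],"twist":[0,0,0],"hand":-1},{"xyz":[-0.042,0.18,-0.094],"twist":[0,0,0],"hand":-1},{"xyz":[-0.042,0.18,-0.094],"twist":[0,0,0],"hand":-1}]}'
```

```text
clock: 7.6
ee_pos: [0.4768, 0.2558, 0.2634]
orientation: [[-0.224, 0.974, -0.001], [0.974, 0.224, -0.0], [-0.0, -0.002, -1.0]]
contact_force: [-0.2, 1.1, 0.4]
grip_width: 0.002
finger_force: 0.0
```

```bash
python3 -m creep '{"increments":[{"xyz":[0.005,-0.024,0],"twist":[0,0,0],"hand":-1},{"xyz":[0.01,-0.046,0.002],"twist":[0,0,0],"hand":-1},{"xyz":[0.014,-0.061,0.006],"twist":[0,0,0],"hand":-1},{"xyz":[0.018,-0.076,0.008],"twist":[0,0,0],"hand":-1},{"xyz":[0.021,-0.091,0.01],"twist":[0,0,0],"hand":-1},{"xyz":[0.025,-0.109,0.011],"twist":[0,0,0],"hand":-1},{"xyz":[0.029,-0.127,0.005],"twist":[0,0,0],"hand":-1},{"xyz":[0.033,-0.143,-0.003],"twist":[0,0,0],"hand":-1},{"xyz":[0.036,-0.158,-0.014],"twist":[0,0,0],"hand":-1},{"xyz":[0.04,-0.171,-0.026],"twist":[0,0,0],"hand":-1},{"xyz":[0.042,-0.183,-0.04],"twist":[0,0,0],"hand":-1},{"xyz":[0.044,-0.193,-0.056],"twist":[0,0,0],"hand":-1}]}'
```

```text
clock: 9.1
ee_pos: [0.5209, 0.0624, 0.2067]
orientation: [[-0.225, 0.974, 0.0], [0.974, 0.225, -0.0], [-0.0, 0.0, -1.0]]
contact_force: [0.8, 0.8, 1.4]
grip_width: 0.007
finger_force: 0.9
```

```bash
python3 -m creep '{"increments":[{"xyz":[0.001,-0.005,-0.01],"twist":[0,0,0],"hand":-1},{"xyz":[0.002,-0.008,-0.018],"twist":[0,0,0],"hand":-1},{"xyz":[0.003,-0.011,-0.026],"twist":[0,0,0],"hand":-1},{"xyz":[0.003,-0.013,-0.033],"twist":[0,0,0],"hand":-1},{"xyz":[0.004,-0.015,-0.038],"twist":[0,0,0],"hand":-1},{"xyz":[0.004,-0.015,-0.041],"twist":[0,0,0],"hand":-1},{"xyz":[0.004,-0.015,-0.041],"twist":[0,0,0],"hand":-1}]}'
```

```text
clock: 9.98
ee_pos: [0.5246, 0.0483, 0.1666]
orientation: [[-0.225, 0.974, -0.0], [0.974, 0.225, 0.0], [0.0, -0.0, -1.0]]
contact_force: [-0.6, 0.5, 0.3]
grip_width: 0.005
finger_force: 0.0
```

```bash
python3 -m creep '{"increments":[{"xyz":[0,-0.001,-0.002],"twist":[0,0,0],"hand":-1},{"xyz":[0,-0.001,-0.004],"twist":[0,0,0],"hand":-1},{"xyz":[0,-0.001,-0.006],"twist":[0,0,0],"hand":-1},{"xyz":[0,-0.001,-0.008],"twist":[0,0,0],"hand":-1},{"xyz":[0,-0.001,-0.009],"twist":[0,0,0],"hand":-1},{"xyz":[0,-0.001,-0.009],"twist":[0,0,0],"hand":-1}]}'
```

```text
clock: 10.72
ee_pos: [0.5244, 0.0474, 0.1574]
orientation: [[-0.225, 0.974, -0.001], [0.974, 0.225, 0.0], [0.001, -0.001, -1.0]]
contact_force: [0.3, -0.5, 0.2]
grip_width: 0.007
finger_force: 0.0
```

```bash
python3 -m creep '{"increments":[{"xyz":[0,0,-0.001],"twist":[0,0,0],"hand":-1},{"xyz":[0,0,-0.002],"twist":[0,0,0],"hand":-1},{"xyz":[0,0,-0.002],"twist":[0,0,0],"hand":-1}]}'
```

```text
clock: 11.1
ee_pos: [0.5246, 0.0473, 0.1563]
orientation: [[-0.225, 0.974, 0.0], [0.974, 0.225, -0.0], [-0.0, 0.0, -1.0]]
contact_force: [-3.2, -0.2, 6.8]
grip_width: 0.0
finger_force: 3.3
```

```bash
python3 -m creep '{"increments":[{"xyz":[0,0,-0.001],"twist":[0,0,0],"hand":-1},{"xyz":[0,0,-0.002],"twist":[0,0,0],"hand":-1},{"xyz":[0,0,-0.002],"twist":[0,0,0],"hand":-1}]}'
python3 -m creep '{"increments":[{"xyz":[0,0,0.03],"twist":[0,0,0],"hand":-1},{"xyz":[0,0,0.08],"twist":[0,0,0],"hand":-1},{"xyz":[0,0,0.14],"twist":[0,0,0],"hand":-1},{"xyz":[0,0.02,0.2],"twist":[0,0,0],"hand":-1},{"xyz":[0,0.03,0.22],"twist":[0,0,0],"hand":-1},{"xyz":[0,0.03,0.22],"twist":[0,0,0],"hand":-1}]}'
python3 - <<'E'
from plant import robot
import cv2,numpy as np
a=robot.capture("scene")["pixels"][100:300,130:330];b=robot.capture("side")["pixels"][130:280,170:320]
cv2.imwrite("pics/p7.png",np.hstack([cv2.resize(x,(400,400),interpolation=cv2.INTER_CUBIC) for x in(a,b)]))
E
```

```text
clock: 11.48
ee_pos: [0.5246, 0.0473, 0.1561]
orientation: [[-0.225, 0.974, 0.002], [0.974, 0.225, -0.001], [-0.001, 0.002, -1.0]]
contact_force: [-8.8, 0.0, 21.9]
grip_width: 0.004
finger_force: 11.3
clock: 12.22
ee_pos: [0.5247, 0.0777, 0.3747]
orientation: [[-0.226, 0.974, 0.003], [0.974, 0.226, -0.0], [-0.001, 0.003, -1.0]]
contact_force: [-0.1, 0.1, -0.3]
grip_width: 0.003
finger_force: 0.0
```

View pics/p7.png

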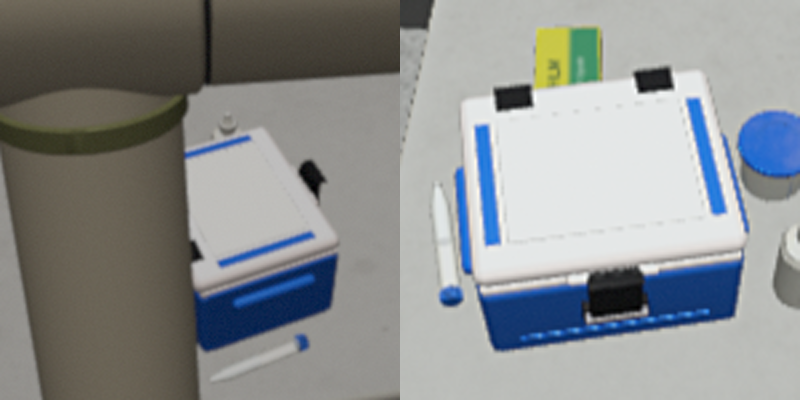

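The lid is flat on the rim and the clip (615,290) sits over its edge. It held rigid at 22 N, and the surroundings have not moved.

```bash
python3 -c "
from plant import robot
print(robot.close_job())"
```

```text
the job is handed in; nothing more can be done
None
```

I folded the flap flat, swung the lid shut and pressed it until it stopped hard, with the clip over its edge; the job is handed in at about 12 s, though the hand-in gave no verdict.

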